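# Load the draining rack under its sliding guard

### The job

Two plain white measuring cylinders, one long and one short, lie washed on the black rubber mat. Slide the clear guard of the draining rack aside and lay each cylinder in its sloping lane, mouth down towards the robot and foot hooked over the far side of the higher support: the long one in the free lane at the end of the rack, the short one in the free lane next to it; then slide the guard fully shut over them. Lower them in rather than dropping them, and leave everything else, including the cylinders already draining, where it stands.

Things in the scene. Friction and masses are not known exactly. Their poses are not given: they have to be found in the camera images.
- rack: Fixed draining rack: drip tray and two steel crossbars along y with white V-notches, four lanes at y=+112 and +32 (free), -62, -142 mm (in use). Origin on the bench midway between the bars; x up the lanes (15 degree rise) to the higher bar, y to the free end, z up. Notch bottoms: x=-50, height 87 mm; x=+50, height 113 mm. Guard rail along y at x=+98 mm, 178 mm high, on end posts. Place and yaw vary.
- lane_end (a point): Free end lane, for the long cylinder: point on the bottom line of its V-notches midway between the bars, 100 mm above the bench; axes as the rack (level). V sides rise 40 degrees, 38 mm wide, 8 mm thick along the lane. Square to the slope the long cylinder's axis lies 22 mm above this line; with its foot against the higher support its mid point is 27 mm down the slope from here.
- lane_next (a point): The same point of the free lane next to it (for the short cylinder), 80 mm from lane_end. The short cylinder's axis lies 18 mm above the notch line, square to the slope; with its foot against the higher support its mid point lies 9 mm down the slope from this point.
- long_cyl_mid (a point): Centre of the long white measuring cylinder (half-way along its axis): 190 mm long, tube 34 mm across, hexagonal foot 44 mm across flats, 12 mm thick at +x, mouth flared to 44 mm over the last 8 mm at -x; about 140 g. x runs along the axis from mouth to foot. At the start it lies level on the 5 mm mat, axis 27 mm above the bench.
- short_cyl_mid (a point): Centre of the short white measuring cylinder: 155 mm long, tube 28 mm across, hexagonal foot 38 mm across flats and 12 mm thick at +x, mouth flared to 38 mm over the last 8 mm at -x; about 100 g. x from mouth to foot. At the start it lies level on the mat, axis 24 mm above the bench.
- guard (a joint): Slide of the clear guard pane, m: 0 = shut over the two free lanes, 0.215 = fully open over the lanes in use; grows towards the rack's -y. About 2 N moves it; it stays where left. Pane 155 mm wide along y (shut: rack y=-5 to +150), parallel to the slope, underside 58 mm above the notch line, carried by the rear rail. Starts shut or up to 40 mm ajar.
- guard_grip (a point): Point to grip on the black upright handle bar on the guard's pane, 15 mm below the bar's top; the bar is 14 mm thick along the rack's y, 60 mm long along the rack's x, and stands about 47 mm above the pane. Axes as the rack; moves with the guard.
- wash_a: Bystander: white wash bottle, 62 mm across, 195 mm tall with its bent nozzle, beyond the mat; origin at its underside.
- wash_b: Bystander: white wash bottle, 58 mm across, 180 mm tall with nozzle, at the robot's right, in front of the rack; origin at its underside.
- beaker: Bystander: clear beaker, 68 mm across, 80 mm tall, just beyond the mat; origin at its underside.
- jar: Bystander: squat amber jar, 58 mm across, 55 mm tall, just on the robot's side of the mat; origin at its underside.
- reagent: Bystander: amber bottle, 72 mm across, 140 mm tall, at the back of the bench; origin at its underside.
- drained_a: Bystander: clear cylinder 165 mm long, 32 mm across, in the occupied lane next to lane_next; origin half-way along, on the line level with its foot's lower flat, some 20 mm below its axis.
- drained_b: Bystander: clear cylinder 180 mm long, 30 mm across, in the last occupied lane; origin half-way along, on the line level with its foot's lower flat, some 20 mm below its axis.
Not all that is in view belongs to the job. Leave any orange look-alike of the part that bears short_cyl_mid alone.

How it is judged (in metres and radians):
At the end, for the whole second after the job is handed in: Long cylinder at rest in the end lane, short one in the lane next to it, both on both supports: within 8 mm of the lane's centre line, foot end up at 15 degrees (+-4), inner face of the foot 0 to 20 mm past the higher support; guard shut to within 10 mm (x of long_cyl_mid in the frame of lane_end between -0.041 and -0.003 m and y of long_cyl_mid in the frame of lane_end between -0.008 and 0.008 m and z of long_cyl_mid in the frame of lane_end between 0.008 and 0.027 m and angle between long_cyl_mid's own x axis and vertical between 1.24 and 1.38 rad and angle between the x axis of long_cyl_mid and the x axis of lane_end, either way round below 0.33 rad and linear speed of each of long_cyl, short_cyl below 0.01 m/s and x of short_cyl_mid in the frame of lane_next between -0.023 and 0.01 m and y of short_cyl_mid in the frame of lane_next between -0.008 and 0.008 m and z of short_cyl_mid in the frame of lane_next between 0.009 and 0.027 m and angle between short_cyl_mid's own x axis and vertical between 1.24 and 1.38 rad and angle between the x axis of short_cyl_mid and the x axis of lane_next, either way round below 0.33 rad and value of joint guard below 0.01 m); the robot touches nothing.
It fails at once if a bystander is moved by more than 30 mm or tipped (distance of any of wash_a, wash_b, beaker, jar, reagent, drained_a, drained_b from where it was at the start of the episode above 0.03 m or angle between any of wash_a, wash_b, beaker, jar, reagent, drained_a, drained_b's own z axis and vertical above 0.5 rad).
It fails at once if a cylinder is dropped (falls free by more than about 25 mm) ((linear speed of long_cyl above 0.7 m/s and contact force between the fingers and long_cyl below 0.01 N) or (linear speed of short_cyl above 0.7 m/s and contact force between the fingers and short_cyl below 0.01 N)).
It also fails if it takes over 70 s, if anything falls off the work surface, if the arm or the gripper's body presses on something with over 40 N, if the wrist force passes 120 N, or if a joint passes its speed limit or range.

### The arm

A 6-joint arm with a two-finger parallel gripper is mounted at the origin on the work surface. World frame = base frame: x ahead of the robot, y to its left, z up, the work surface at z = 0. Lengths are in mm, angles in rad, forces in N, time in s.
With the tool pointing down it reaches from about 350 to 775 mm from the base axis. Payload 7.3 kg.
Tool frame: the origin (TCP) lies on the centre line of the jaws, within the pads' length; the fingertips stand 14 mm ahead of it and the grasp point (between the pads) lies 5 mm behind it; z points along the fingers, y is the line along which they close (so a half turn about z gives the same grasp; the last joint's range is limited). The gripper opens to 92 mm and grips with 3 to 60 N. Pads are 19 mm wide; open, the fingers measure 130 mm over their backs; the gripper's body (75 mm by 190 mm) begins 47 mm behind the grasp point.
Start: joints at [1.015, 0.342, 1.524, -0, 1.275, -0.146], TCP at [209.161, 481.555, 240.741] pointing down, gripper open.
Joint ranges: [-2.53, 2.53], [-0.77, 2.02], [0.04, 2.7], [-1, 4.14], [0.28, 2.66], [-3.11, 3.11]. Speed limits (rad/s): [2.57, 2.57, 3.14, 3.14, 3.14, 3.14].

### API

Orientations are given as a unit quaternion [x, y, z, w].
In Python, from bench import robot gives the robot as it stands. The module is installed in compiled form; this text tells all that it offers. Calls block until the motion is done:
- robot.move_pose(position, orientation): joint-space move of the TCP to a pose.
- robot.move_linear(position, rotation=None, rate=150, f_stop=None): straight line of the TCP; rotation=None keeps the orientation; rate is the mean speed in mm/s. With f_stop (N) it stops when the force on the tool has changed by that much, and returns True; else False.
- robot.set_joints(angles): joint-space move.
- robot.open_gripper() and robot.gripper_close(f_grip=None): open the fingers fully, or close them until they stop; f_grip is the grip in N (None keeps the last).
- robot.hold(seconds).
- robot.solve_ik(position, orientation): joint angles nearest the present ones, or None.
- robot.camera(name): name is "scene" or "side" or "wrist"; returns a dict with "img" (384x512x3 uint8, red, green, blue), "depth" (384x512 float32, mm along the optical axis (not along the pixel's ray), 0 where there is no reading), "camera_matrix" (3x3 intrinsics, pixels), "rvec" (rotation vector, rad) and "tvec" (3), from world to camera coordinates, as OpenCV has them. Camera axes: x right, y down, z forward; pixel columns grow to the right and rows downward; lengths in mm; the calibration is good to about 2 mm. The wrist camera is an equidistant fisheye: a pixel r from the principal point sees the ray r / f radians off the axis. A picture is of the moment at which its call begins.
A pose or a line that the arm cannot do raises robot.Unreachable and nothing moves.
- robot.close_job(): hands the job in; it is judged then, once.
Readings, each from a call of its own:
- robot.read_clock(): time.
- robot.read_qpos(): joint angles.
- robot.read_qd(): joint speeds.
- robot.read_effort(): joint torques, N m.
- robot.read_ee_pos(): TCP position.
- robot.read_tcp_rot(): TCP orientation.
- robot.read_contact_force(): force on the tool from outside, world axes, zero at the start.
- robot.read_moment(): the same for the moment, N m.
- robot.read_gripper_width(): finger opening in mm.
- robot.read_grip_force(): force on a finger pad.
Only numpy, scipy, OpenCV 4.12 (cv2) and the standard library are available. Lean on these libraries where they do the work, as an engineer would, in place of code of your own. Each camera call takes 0.05 s, during which the arm holds its last target. There are 200 camera calls.

## Working session

There is one attempt and no reset: what is moved stays moved. The work goes in short steps, each a Python script; the robot and the scene stay as the last script left them, time stands still between calls to the robot, and variables do not carry over. Pictures are saved under pics/ and viewed, at most 10 in all, crops included, and the job is handed in when it is done.

```bash
mkdir -p pics; cat > h.py <<'E'
import numpy as np, cv2
from bench import robot
from scipy.spatial.transform import Rotation as R
def cloud(c):
    K=c["camera_matrix"];d=c["depth"].astype(float);v,u=np.indices(d.shape)
    P=np.stack([(u-K[0,2])/K[0,0]*d,(v-K[1,2])/K[1,1]*d,d],-1)
    M=cv2.Rodrigues(np.array(c["rvec"],float))[0]
    W=(P-np.array(c["tvec"]).reshape(3))@M
    W[d<=0]=np.nan
    return W
E
python3 - <<'E'
from h import *
for n in("scene","side"):
    c=robot.camera(n);np.savez(n+".npz",**c)
    cv2.imwrite(f"pics/{n}0.png",cv2.resize(c["img"][...,::-1],(800,600),interpolation=cv2.INTER_CUBIC))
    M=cv2.Rodrigues(np.array(c["rvec"],float))[0];print(n,-M.T@np.array(c["tvec"]).ravel(),M[2],c["camera_matrix"][0])
print(robot.read_clock(),robot.read_tcp_rot())
E
```

```text
scene [1.25108519e+03 1.63673048e-01 1.03510068e+03] [-0.6492078   0.01747478 -0.76041032] [447.15712748   0.         267.59454585]
side [ 381.42864858 -835.37659162  886.33329404] [ 0.08155109  0.74510313 -0.66194466] [389.03204574   0.         260.13029541]
0.1 [ 2.03464445e-01  9.79082094e-01 -6.44802561e-04 -2.37855528e-04]
```

View pics/scene0.png

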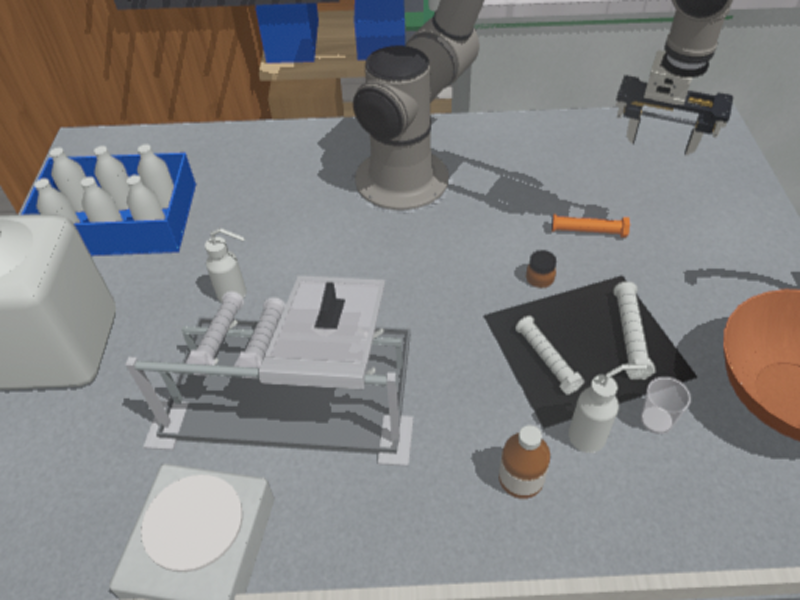

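View pics/side0.png

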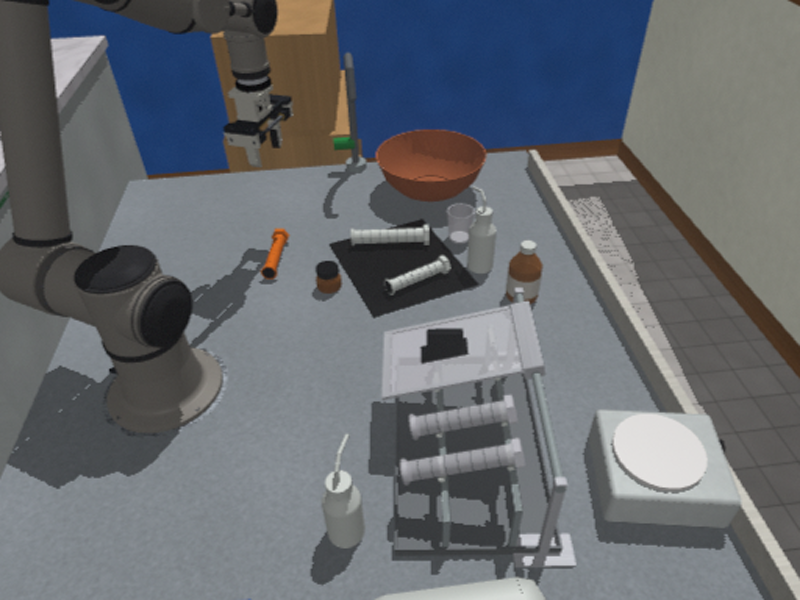

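Scene view (800x600): candidates are the long white cylinder (633,330), the short white one (549,355), and the orange look-alike (590,226, to be left). Also white are drained cylinders (218,328) and (264,332). The rack centre is about (270,370), and the handle is at (329,306), with the guard nearly shut. I choose the two white cylinders on the mat.

```bash
python3 - <<'E'
from h import *
W={};I={}
for n in("scene","side"):
    c=dict(np.load(n+".npz"));W[n]=cloud(c);I[n]=c["img"]
def fit(pts):
    m=np.median(pts,0)
    u,s,vt=np.linalg.svd(pts-pts.mean(0),full_matrices=False);return m,vt[0]
# cylinders: white points over mat, seeded connected comps in scene image
im=I["scene"].astype(int);w=W["scene"]
mask=((im.min(-1)>110)&(w[...,2]>12)&(w[...,2]<62)).astype(np.uint8)
n,lab,st,ce=cv2.connectedComponentsWithStats(mask,connectivity=4)
for nm,(u,v) in dict(short=(549,355),long=(633,330)).items():
    u=int(u*.64);v=int(v*.64);l=np.bincount(lab[v-4:v+5,u-4:u+5].ravel(),minlength=n);l[0]=0;l=l.argmax()
    p=w[lab==l];
    ps=W["side"].reshape(-1,3);ims=I["side"].reshape(-1,3).astype(int)
    for it in range(2):
      c,d=fit(p[:,:2]); 
      if d[0]<0:d=-d
      t=(p[:,:2]-c)@d;lo,hi=np.percentile(t,[.5,99.5]);nn=np.array([-d[1],d[0]]);s=(p[:,:2]-c)@nn
      print(nm,len(p),"c",c+d*(lo+hi)/2,"yaw",np.degrees(np.arctan2(d[1],d[0])),"len",hi-lo,"z",np.nanpercentile(p[:,2],[50,98]))
      for a,b in((lo-2,lo+10),(lo+20,hi-20),(hi-10,hi+2)):
        k=(t>a)&(t<b);print("  sec s",np.percentile(s[k],[1,99]).round(1),"zmax",p[k,2].max().round(1))
      if it==0:
        C=c+d*(lo+hi)/2;q=ps-np.r_[C,0];k=(np.abs(q[:,:2]@d)<(hi-lo)/2+15)&(np.abs(q[:,:2]@nn)<35)&(ps[:,2]>9)&(ps[:,2]<60)&(ims.min(-1)>100);p=np.vstack([p,ps[k]])
A=np.vstack([W[k].reshape(-1,3) for k in W]);C=np.vstack([I[k].reshape(-1,3) for k in I]).astype(int)
box=(A[:,0]>350)&(A[:,0]<800)&(A[:,1]>-450)&(A[:,1]<120)
k=box&(A[:,2]>30)
h=np.histogram(A[k,2],bins=np.arange(30,260,6));print(list(zip(h[1].astype(int),h[0])))
k=box&(C.max(-1)<55)&(A[:,2]>130);p=A[k]
print("handle",len(p),p.min(0),p.max(0),np.median(p,0));t=p[p[:,2]>p[:,2].max()-8];print(t.min(0),t.max(0),t.mean(0),fit(t[:,:2]))
# height map picture
g=np.zeros((285,225));
p=A[box&(A[:,2]>5)];
o=np.argsort(p[:,2]);p=p[o];g[((120-p[:,1])/2).astype(int).clip(0,284),((p[:,0]-350)/2).astype(int).clip(0,224)]=p[:,2]
g=cv2.applyColorMap((g).clip(0,255).astype(np.uint8),cv2.COLORMAP_JET);g=cv2.resize(g,None,fx=2,fy=2,interpolation=0)
b=cv2.resize(I["scene"][160:280,300:460,::-1],(450,338),interpolation=cv2.INTER_CUBIC)
o=np.zeros((570,800,3),np.uint8);o[:,:350]=g[:,:350] if 0 else cv2.resize(g,(350,570));o[:338,350:]=b
cv2.imwrite("pics/hm.png",o)
E
```

```text
short 558 c [530.90176466 244.15823237] yaw 25.554011654900478 len 155.81209809099101 z [34.93346932 43.05714252]
  sec s [-14.1  21.6] zmax 44.4
  sec s [-10.7  15.7] zmax 41.8
  sec s [-17.2  21.7] zmax 45.4
short 848 c [530.82009478 242.38681256] yaw 25.53859927166869 len 157.2596009042677 z [35.0922058  43.08108155]
  sec s [-12.5  23. ] zmax 44.4
  sec s [-11.3  16.8] zmax 43.2
  sec s [-16.3  23.2] zmax 45.4
long 701 c [483.57018099 406.24698387] yaw -4.743719277159145 len 191.87030558046527 z [40.42536573 49.28414334]
  sec s [-16.9  24.4] zmax 48.1
  sec s [-13.7  17.1] zmax 48.5
  sec s [-20.4  24.1] zmax 51.1
long 1102 c [483.12464477 402.40653713] yaw -4.787789668667966 len 191.5125853846189 z [40.2715572  49.47526187]
  sec s [-16.6  27.5] zmax 50.7
  sec s [-16.   20.7] zmax 49.0
  sec s [-21.4  28. ] zmax 51.8
[(np.int64(30), np.int64(167)), (np.int64(36), np.int64(172)), (np.int64(42), np.int64(182)), (np.int64(48), np.int64(185)), (np.int64(54), np.int64(179)), (np.int64(60), np.int64(180)), (np.int64(66), np.int64(381)), (np.int64(72), np.int64(1509)), (np.int64(78),
[... 579 characters left out ...]
 np.int64(737)), (np.int64(192), np.int64(991)), (np.int64(198), np.int64(258)), (np.int64(204), np.int64(0)), (np.int64(210), np.int64(0)), (np.int64(216), np.int64(0)), (np.int64(222), np.int64(0)), (np.int64(228), np.int64(0)), (np.int64(234), np.int64(0)), (np.int64(240), np.int64(0)), (np.int64(246), np.int64(0)), (np.int64(252), np.int64(0))]
handle 446 [ 481.03866874 -147.50127365  145.79363904] [ 556.0802275  -106.3028923   203.75522826] [ 516.14442206 -133.68136854  175.11210209]
[ 492.70680415 -139.73377075  196.02908485] [ 546.54069554 -120.77063335  203.75522826] [ 518.68002219 -130.46666363  200.06505954] (array([ 517.93460536, -130.78550494]), array([ 0.99183143, -0.12755556]))
```

View pics/hm.png

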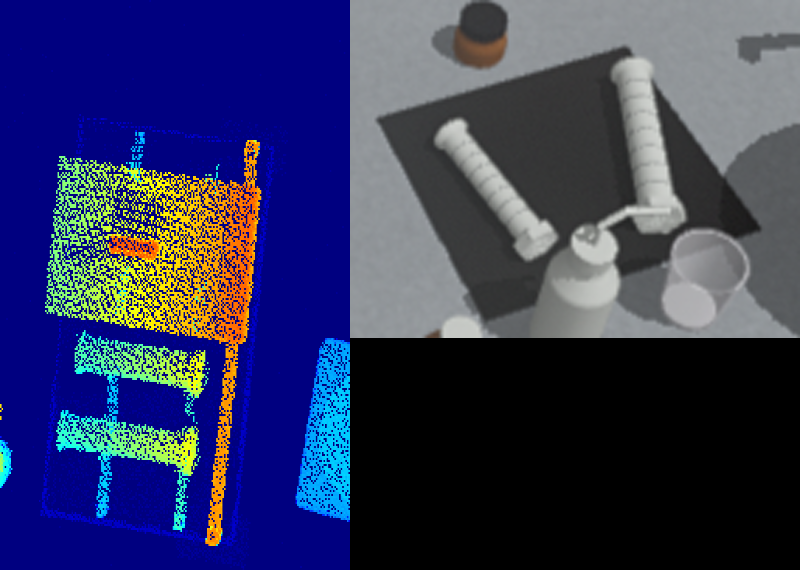

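The crop confirms that each white cylinder's hex foot is at its far end (+x): short (535,243), long (660,215). The height map shows a rack yaw of about -7° and the guard 20–30 mm ajar. Next I'll fit the rack pose.

```bash
python3 - <<'E'
from h import *
for sel in(("scene",),("side",),("scene","side")):
    A=np.vstack([cloud(dict(np.load(n+".npz"))).reshape(-1,3) for n in sel]);A=A[np.isfinite(A[:,2])]
    A=A[(A[:,0]>350)&(A[:,0]<720)&(A[:,1]>-450)&(A[:,1]<40)]
    # rail beyond guard: y<-235 , z>172
    r=A[(A[:,2]>165)&(A[:,2]<195)&((A[:,1]<-238))&(A[:,0]>600)]
    u,s,vt=np.linalg.svd(r[:,:2]-r[:,:2].mean(0),full_matrices=False);d=vt[0]*np.sign(vt[0][1])
    yaw=np.arctan2(-d[0],d[1]);ex=np.array([np.cos(yaw),np.sin(yaw)]);ey=np.array([-ex[1],ex[0]])
    X=A[:,:2]@ex;Y=A[:,:2]@ey;Z=A[:,2]
    print(sel,"yaw",np.degrees(yaw),"rail z",r[:,2].max())
    rx=r[:,:2]@ex;print(" rail X",np.percentile(rx,[1,50,99]))
    x0=np.median(rx)-98
    k=(Z>165)&(abs(X-x0-98)<14);print(" rail Y ext",np.percentile(Y[k],[.1,99.9]))
    # drained cyls : Y profile for points 80<z<160, X-x0 in -30..30
    k=(Z>108)&(Z<160)&(X-x0>-30)&(X-x0<30)&(Y<-0)
    h,e=np.histogram(Y[k],bins=np.arange(-520,-120,6));print(" ",[(int(a),int(b)) for a,b in zip(e,h) if b>4])
    for b in(-50,50):
        k=(Z>70)&(Z<130)&(abs(X-x0-b)<22)&((Y<np.percentile(Y[(Z>165)&(abs(X-x0-98)<14)],.1)+45));
        if k.sum()>5: print(" bar",b,np.percentile(X[k]-x0,[2,50,98]),np.percentile(Z[k],[50,98]))
    # pane extents
    pl=113+ (X-x0-50)*np.tan(np.radians(15))+58/np.cos(np.radians(15))
    k=(abs(Z-pl-4)<9)&(X-x0<75)&(X-x0>-100);print(" pane Y",np.percentile(Y[k],[.3,1,99,99.7]),"X",np.percentile(X[k]-x0,[.3,99]))
    k=(Z>194)&(X-x0<60);print(" handle Y",np.percentile(Y[k],[1,50,99]),"X",np.percentile(X[k]-x0,[1,50,99]),Z[k].max())
E
```

```text
('scene',) yaw -7.167025952400601 rail z 189.7616783345257
 rail X [665.20582954 675.60514794 680.36255498]
 rail Y ext [-339.93674015   63.77071487]
  [(-268, 8), (-262, 25), (-256, 37), (-250, 45), (-244, 76), (-238, 8), (-190, 8), (-184, 25), (-178, 34), (-172, 41), (-166, 49), (-160, 46), (-136, 7), (-130, 9)]
 bar -50 [-57.58826584 -48.96012566 -44.73396549] [80.20394383 86.01583365]
 bar 50 [45.23050769 53.84434059 55.9634364 ] [ 86.73178794 103.64126636]
 pane Y [-136.67098491 -135.58807009   17.50527305   17.90348786] X [-98.99662564  72.96360784]
 handle Y [-66.04708096 -58.83779188 -52.59321314] X [-72.16963939 -39.87862463 -13.96947442] 203.36343011512957
('side',) yaw -7.2542649672184 rail z 190.8938378100712
 rail X [664.10948544 669.67549916 678.16569155]
 rail Y ext [-342.59312037   62.2676057 ]
  [(-274, 43), (-268, 134), (-262, 77), (-256, 57), (-250, 40), (-196, 17), (-190, 141), (-184, 72), (-178, 52), (-172, 41), (-166, 11), (-142, 13), (-136, 7), (-130, 8)]
 bar -50 [-52.01983326 -46.15771256 -40.87803233] [82.64192395 86.12665779]
 bar 50 [48.47832072 52.7114168
[... 252 characters left out ...]
'scene', 'side') yaw -7.486144381426528 rail z 190.8938378100712
 rail X [665.28747185 673.96322986 681.39558181]
 rail Y ext [-339.86370325   67.41723056]
  [(-268, 145), (-262, 106), (-256, 92), (-250, 89), (-244, 67), (-238, 58), (-190, 121), (-184, 100), (-178, 93), (-172, 77), (-166, 70), (-160, 63), (-154, 10), (-136, 17), (-130, 15)]
 bar -50 [-55.02258116 -48.02259313 -41.95082602] [81.94366695 86.1338775 ]
 bar 50 [45.73238144 51.81371648 58.86691065] [101.10336671 112.27322006]
 pane Y [-136.67299305 -135.5663283    19.44173348   21.03981411] X [-99.20616669  73.64831847]
 handle Y [-67.6221631  -59.06547016 -49.69196634] X [-72.61855872 -39.67731858 -12.3167018 ] 203.7552282592772
```

```bash
cat >> h.py <<'E'
YAW=np.radians(-7.2); X0,Y0=574.5,-113.
ORG=R.from_euler('z',YAW).apply([X0,Y0,0])
RK=R.from_euler('z',YAW)
def rack(p): return ORG+RK.apply(p)
def tool(yaw,pitch=0,roll=0):
    """tool pointing down, tool x along -cylinder x; pitch raises +x, roll leans the body to +y"""
    F=R.from_euler('z',yaw)*R.from_euler('y',-pitch)*R.from_euler('x',-roll)
    return (F*R.from_matrix(np.array([[-1,0,0],[0,1,0],[0,0,-1.]]))).as_quat()
def st(t=""): print(t,"t=%.1f"%robot.read_clock(),np.round(robot.read_ee_pos(),1),"w=%.1f"%robot.read_gripper_width(),"grip=%.1f"%robot.read_grip_force(),"F",np.round(robot.read_contact_force(),1))
E
python3 - <<'E'
from h import *
q=tool(YAW)
g=rack([-40,53,183.5]);print(ORG,g)
for nm,p,o in [("g",g,q),("gopen",rack([-40,-142,183.5]),q),("S",[529,245,30],tool(np.radians(25.5))),("L",[483,405,33],tool(np.radians(-4.8))),
  ("pS",rack([-6,32,200]),tool(YAW,np.radians(15))),("pL",rack([-24,112,130]),tool(YAW,np.radians(15),np.radians(18)))]:
    s=robot.solve_ik(p,o);print(nm,None if s is None else np.round(s,2))
robot.move_pose(g+[0,0,80],q);robot.move_linear(g,rate=150);st("at")
robot.gripper_close(10);st("closed")
d=RK.apply([0,-1,0])
hit=robot.move_linear(g+d*192,rate=110,f_stop=25);print(hit);st("open")
robot.open_gripper();robot.move_linear(robot.read_ee_pos()+np.array([0,0,90]),rate=250)
S=np.array([529.4,245.4,0]);o=tool(np.radians(25.5))
robot.move_pose(S+[-30,0,200],o);st()
c=robot.camera("wrist");np.savez("w1.npz",**c)
for n in("scene","side"): np.savez(n+"1.npz",**robot.camera(n))
a=np.load("scene1.npz")["img"][150:310,60:300,::-1]
cv2.imwrite("pics/a1.png",np.vstack([cv2.resize(a,(450,300),interpolation=cv2.INTER_CUBIC),cv2.resize(c["img"][...,::-1],(450,300))]))
E
```

```text
[ 555.80724051 -184.11290393    0.        ] [ 522.76531384 -126.51749542  183.5       ]
g [-0.38  0.42  1.58 -0.    1.15 -1.83]
gopen [-0.7   0.51  1.42 -0.    1.21 -2.15]
S [ 0.3   0.68  1.59 -0.    0.86 -1.71]
L [ 0.58  0.75  1.44 -0.    0.95 -0.91]
pS [-0.44  0.34  1.68  0.11  0.88 -1.95]
pL [-0.09  0.43  1.82 -0.51  0.71 -1.14]
at t=3.2 [ 523.3 -126.4  184.2] w=91.8 grip=0.0 F [ 0.6 -0.6 -0.3]
closed t=4.4 [ 522.8 -126.5  183.5] w=13.8 grip=10.0 F [-0.1 -0.4  0.1]
False
open t=6.3 [ 498.9 -318.   183.5] w=13.9 grip=10.0 F [ 4.9 -1.4 -3.5]
 t=10.1 [499.9 244.6 200.1] w=91.9 grip=0.0 F [-0.6  0.3 -0.5]
```

View pics/a1.png

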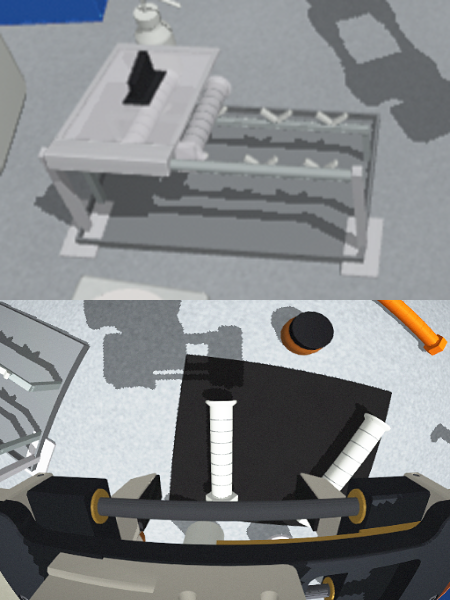

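The top picture shows the guard open and the V-notches of both free lanes clear, at crop (265,160), (320,160), (275,118) and (330,118). In the bottom one, the short cylinder at (221,445) is centred between the open fingers.

```bash
python3 - <<'E'
from h import *
S=np.array([529.4,245.4,0]);o=tool(np.radians(25.5))
robot.move_linear(S+[0,0,110],rate=250);robot.move_linear(S+[0,0,29],rate=130,f_stop=12);robot.gripper_close(20);st("grip")
robot.move_linear(S+[0,0,200],rate=200);st("lift")
c=robot.camera("side");np.savez("side2.npz",**c)
for sel in(("scene1",),("side1",)):
    A=np.vstack([cloud(dict(np.load(n+".npz"))).reshape(-1,3) for n in sel]);A=A[np.isfinite(A[:,2])]
    P=RK.inv().apply(A-ORG)
    for bx,zb in((-50,87),(50,113)):
        for ly in(32,112):
            k=(abs(P[:,0]-bx)<15)&(abs(P[:,1]-ly)<28)&(P[:,2]>zb+3)&(P[:,2]<zb+24);p=P[k]
            if len(p)<6: print(sel,bx,ly,len(p));continue
            lo=p[(p[:,1]<ly)];hi=p[p[:,1]>=ly]
            print(sel,bx,ly,len(p),"x",np.percentile(p[:,0],[5,50,95]).round(1),"y",np.percentile(p[:,1],[2,98]).round(1),"z",p[:,2].max().round(1),"wings",len(lo),len(hi))
            m=lambda q:q[:,1].mean().round(1)
            for z0 in (zb+5,zb+10):
                l=lo[(lo[:,2]>z0)&(lo[:,2]<z0+6)];h=hi[(hi[:,2]>z0)&(hi[:,2]<z0+6)]
                if len(l) and len(h):print("   mid",(m(l)+m(h))/2,m(l),m(h))
E
```

```text
grip t=12.6 [529.4 245.5  29. ] w=27.4 grip=20.0 F [0.7 0.4 0.1]
lift t=13.6 [528.7 245.2 198.7] w=27.6 grip=20.0 F [ 0.2 -0.6 -0.6]
('scene1',) -50 32 41 x [-57.7 -51.5 -48.1] y [14.1 54.8] z 101.6 wings 22 19
   mid 35.349999999999994 22.4 48.3
   mid 34.65 16.3 53.0
('scene1',) -50 112 43 x [-57.8 -51.1 -46.8] y [ 94.6 134.3] z 101.9 wings 22 21
   mid 113.4 100.6 126.2
   mid 114.1 97.3 130.9
('scene1',) 50 32 39 x [43.5 47.5 51. ] y [13.4 55.5] z 128.8 wings 20 19
   mid 35.3 22.1 48.5
   mid 34.65 17.3 52.0
('scene1',) 50 112 40 x [43.6 47.6 51.4] y [ 93.2 135.3] z 128.9 wings 20 20
   mid 113.6 100.7 126.5
   mid 114.35000000000001 96.9 131.8
('side1',) -50 32 35 x [-58.3 -55.  -49.9] y [ 9.7 52.1] z 103.9 wings 11 24
   mid 32.150000000000006 20.6 43.7
   mid 30.450000000000003 13.2 47.7
('side1',) -50 112 33 x [-58.3 -53.4 -49.5] y [ 91.4 131. ] z 104.4 wings 11 22
   mid 111.6 101.1 122.1
   mid 109.95 93.0 126.9
('side1',) 50 32 35 x [42.8 46.5 50.9] y [10.6 52.2] z 132.1 wings 12 23
   mid 32.5 22.8 42.2
   mid 30.700000000000003 13.7 47.7
('side1',) 50 112 32 x [42.7 46.1 50.2] y [ 91.8 132. ] z 130.8 wings 9 23
   mid 111.4 100.1 122.7
   mid 110.25 93.9 126.6
```

```bash
sed -i 's/X0,Y0=574.5,-113./X0,Y0=573.4,-112./' h.py
cat >> h.py <<'E'
def place(lane_y,s,n,roll,lag=5,press=4):
    q=tool(YAW,np.radians(15),roll);tz=R.from_quat(q).as_matrix()[:,2]
    es=RK.apply([np.cos(np.radians(15)),0,np.sin(np.radians(15))]);en=RK.apply([-np.sin(np.radians(15)),0,np.cos(np.radians(15))])
    T=lambda up: rack([0,lane_y,100])+es*s+en*(n+up)-tz*lag
    robot.move_pose(T(130),q);st("above")
    robot.move_linear(T(18),rate=150)
    hit=robot.move_linear(T(-press),rate=30,f_stop=6);st("low %s"%hit)
    print("height over target",(robot.read_ee_pos()-T(0))@en)
    return q,tz,en
E
python3 - <<'E'
from h import *
robot.move_linear(robot.read_ee_pos()+np.array([0,0,70]),rate=250)
place(32,-1,18,np.radians(12))
c=robot.camera("scene");a=c["img"][130:310,60:300,::-1];b=robot.camera("side")["img"][180:370,220:400,::-1]
cv2.imwrite("pics/p1.png",np.hstack([cv2.resize(a,(400,300),interpolation=cv2.INTER_CUBIC),cv2.resize(b,(300,300),interpolation=cv2.INTER_CUBIC)]))
E
```

```text
above t=15.5 [ 519.2 -144.4  247.4] w=27.3 grip=20.0 F [ 0.9 -0.4 -0.9]
low True t=17.0 [ 552.1 -149.1  121.9] w=27.4 grip=20.0 F [0.2 0.5 2.6]
height over target 0.021988004519576356
```

View pics/p1.png

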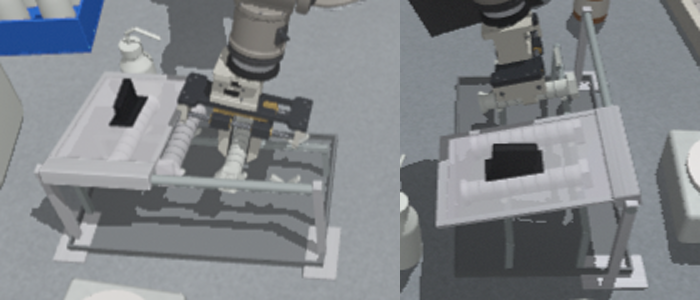

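Contact came at the expected height. The foot sits past the higher bar at crop (232,178). I'll release, then go for the long cylinder.

```bash
python3 - <<'E'
from h import *
A=cloud(dict(np.load("scene1.npz"))).reshape(-1,3);L=np.array([483.4,405.4,0])
k=(A[:,2]>70)&(np.abs(A[:,0]-L[0])<60)&(np.abs(A[:,1]-L[1])<150);print("obst near pick",A[k].min(0) if k.any() else None)
if k.any():
    d=(A[k]-L);print(np.abs(d[:,:2]).min(0))
q=R.from_quat(robot.read_tcp_rot()).as_matrix()[:,2]
robot.open_gripper();robot.move_linear(robot.read_ee_pos()-q*140,rate=250);st("off")
o=tool(np.radians(-4.8))
robot.move_pose(L+[-30,0,250],o);st()
c=robot.camera("wrist");np.savez("w3.npz",**c);s=robot.camera("scene");b=robot.camera("side")
cv2.imwrite("pics/p2.png",np.vstack([np.hstack([cv2.resize(s["img"][150:290,60:280,::-1],(400,255),interpolation=cv2.INTER_CUBIC),cv2.resize(b["img"][180:370,220:400,::-1],(300,255))]),cv2.resize(c["img"][...,::-1],(700,345))]))
E
```

```text
obst near pick [423.4291166  255.45841527  80.88842449]
[2.87431355e-03 6.20545973e+01]
off t=19.0 [ 519.5 -115.8  252.9] w=91.9 grip=0.0 F [ 0.1  0.2 -0.1]
 t=20.9 [454.1 404.5 250. ] w=91.8 grip=0.0 F [ 0.1  0.8 -0.9]
```

View pics/p2.png

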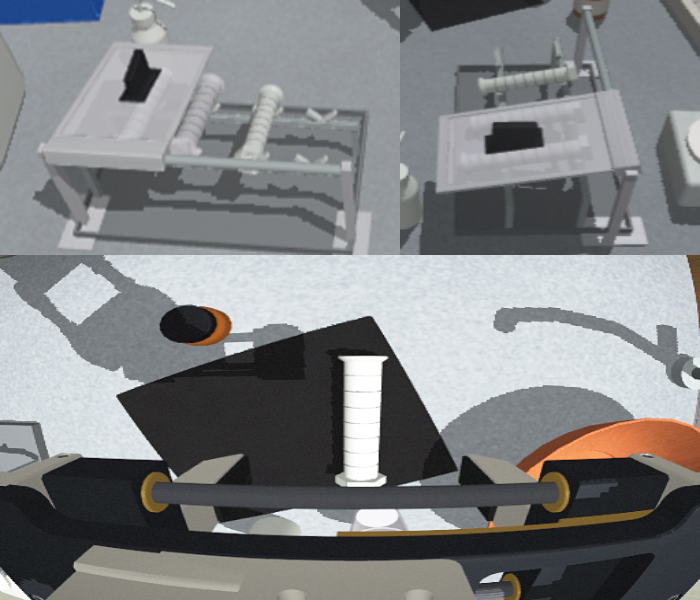

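The short cylinder rests in its lane, crop (260,125). The long one (362,420) is centred between the fingers, but the bowl at right (600,440) needs a clearance check first.

```bash
python3 - <<'E'
from h import *
A=np.vstack([cloud(dict(np.load(n+".npz"))).reshape(-1,3) for n in("scene","side")]);L=np.array([483.4,405.4,0])
C=R.from_euler('z',np.radians(4.8)).apply(A-L)
m=9e9
for nm,hx,hy,z in(("body",38,95,75),("fingers",20,66,14)):
    k=(abs(C[:,0])<hx+25)&(abs(C[:,1])<hy+60)&(C[:,2]>z)&(C[:,2]<180)
    k&=~((abs(C[:,0])<100)&(abs(C[:,1])<30)&(C[:,2]<60))
    p=C[k];print(nm,len(p))
    if len(p):
        dx=np.maximum(abs(p[:,0])-hx,0);dy=np.maximum(abs(p[:,1])-hy,0);i=np.hypot(dx,dy).argmin();print(np.hypot(dx,dy)[i],p[i]); m=min(m,np.hypot(dx,dy)[i])
print(m)
if m>12:
    robot.move_linear(L+[0,0,120],rate=250);robot.move_linear(L+[0,0,32],rate=130,f_stop=12);robot.gripper_close(20);st("grip")
    robot.move_linear(L+[0,0,270],rate=220);st("lift")
    place(112,-19,22,np.radians(18))
    s=robot.camera("scene");b=robot.camera("side")
    cv2.imwrite("pics/p3.png",np.hstack([cv2.resize(s["img"][130:310,60:300,::-1],(400,300),interpolation=cv2.INTER_CUBIC),cv2.resize(b["img"][180:370,220:400,::-1],(300,300))]))
E
```

```text
body 128
33.29415887291596 [ 56.79644223 122.48080739 111.873166  ]
fingers 0
33.29415887291596
grip t=23.5 [483.5 405.5  32. ] w=33.2 grip=20.0 F [-0.7  1.   0.1]
lift t=24.7 [482.9 405.1 268.6] w=33.5 grip=20.0 F [ 0.3  0.  -0.9]
above t=26.4 [511.1 -62.3 246.6] w=33.4 grip=20.0 F [ 0.2  0.1 -1.5]
low True t=27.9 [544.  -67.1 120.9] w=33.5 grip=20.0 F [-1.2 -0.2  2.8]
height over target -0.0003901028641610626
```

```bash
python3 - <<'E'
from h import *
tz=R.from_quat(robot.read_tcp_rot()).as_matrix()[:,2]
robot.open_gripper();robot.move_linear(robot.read_ee_pos()-tz*140,rate=250);st("off")
q=tool(YAW);g=np.array([498.9,-318.,183.5])
robot.move_pose(g+[0,0,90],q)
s=robot.camera("scene");b=robot.camera("side");np.savez("scene4.npz",**s)
P=RK.inv().apply(cloud(s).reshape(-1,3)-ORG);w=np.array(s["img"]).reshape(-1,3).min(-1)>110
for ly in(32,112):
    k=(abs(P[:,1]-ly)<30)&(P[:,2]>105)&(P[:,0]<85)&w;p=P[k];sx=p[:,0]*.966+(p[:,2]-100)*.259
    if len(p):print(ly,len(p),"s",np.percentile(sx,[1,99]),"y",np.median(p[:,1]),"slope",np.degrees(np.arctan(np.polyfit(p[:,0],p[:,2],1)[0])))
cv2.imwrite("pics/p4.png",np.hstack([cv2.resize(s["img"][130:310,60:300,::-1],(400,300),interpolation=cv2.INTER_CUBIC),cv2.resize(b["img"][180:370,220:400,::-1],(300,300))]))
robot.move_linear(g,rate=150);robot.gripper_close(10);st("handle")
d=RK.apply([0,1,0])
print(robot.move_linear(g+d*216,rate=90,f_stop=20));st("shut");print("moved",(robot.read_ee_pos()-g)@d)
robot.open_gripper();robot.move_linear(robot.read_ee_pos()+np.array([0,0,120]),rate=200)
robot.move_pose([380,200,300],q);robot.hold(.5);st("away")
s=robot.camera("scene");b=robot.camera("side");np.savez("scene5.npz",**s)
cv2.imwrite("pics/p5.png",np.hstack([cv2.resize(s["img"][130:310,60:300,::-1],(400,300),interpolation=cv2.INTER_CUBIC),cv2.resize(b["img"][180:370,220:400,::-1],(300,300))]))
cv2.imwrite("pics/p45.png",np.vstack([cv2.imread("pics/p4.png")[:, :],cv2.imread("pics/p5.png")]))
P=RK.inv().apply(cloud(s).reshape(-1,3)-ORG)
k=(P[:,2]>194)&(abs(P[:,0]+40)<40)&(abs(P[:,1])<250)&(P[:,2]<210);print("handle y",np.percentile(P[k,1],[1,50,99]))
E
```

```text
off t=29.8 [514.1 -19.9 248.3] w=91.5 grip=0.0 F [-0.1  0.4 -0.2]
32 552 s [-530.2550839    77.17557332] y 36.349918627973196 slope -13.755305458388332
112 778 s [-450.72910328   75.41593607] y 117.04886009492421 slope -12.179737758420512
handle t=32.9 [ 498.9 -318.   183.5] w=13.7 grip=10.0 F [ 0.8 -0.   0.1]
False
shut t=35.5 [ 525.3 -105.8  183.4] w=13.8 grip=10.0 F [-6.3 -9.9  1.1]
moved 213.799734409251
away t=39.3 [380.1 199.9 300. ] w=91.8 grip=0.0 F [ 0.2  0.  -0.4]
handle y [66.98214659 74.45442984 81.09087317]
```

View pics/p45.png

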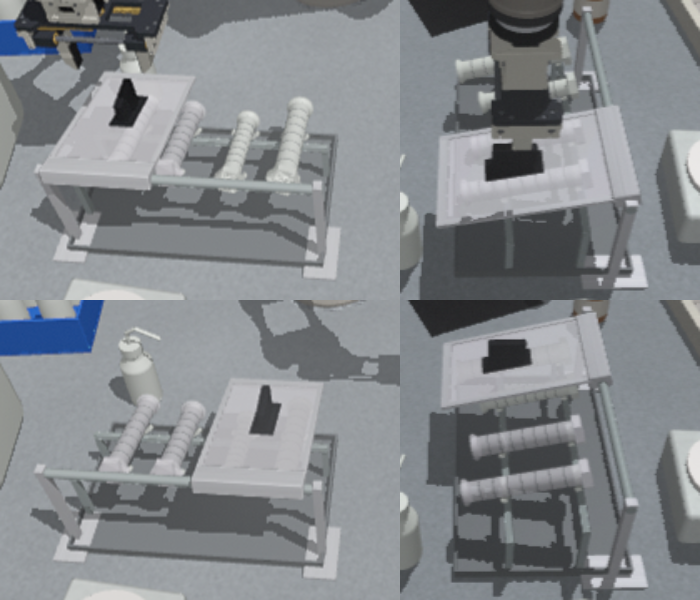

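The top row shows both cylinders lying in their lanes with feet over the higher bar at (232,182) and (285,178). The bottom row shows the guard shut against its stop, with the handle at (265,408) and the bystanders in place. I'm handing the job in.

```bash
python3 -c "
from bench import robot
print(robot.close_job(),robot.read_clock())"
```

```text
the job is handed in; nothing more can be done
the job is handed in; nothing more can be done
```

The job is handed in: by the last pictures and readings, both cylinders lie in their lanes with feet past the higher support, the guard is shut against its stop and nothing else moved; the robot's clock read about 39 s of the 70 s allowed, and no verdict came back.

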